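# Refit the speed knob of the model-railway controller

### The job

Refit the speed knob on the model-railway controller. First cut the track power by pressing the yellow pedal down to its stop for a moment and letting it spring back; then pick up the loose red-and-black knob, turn it so that its white nose points the same way as the red mark on the dial (the flat of the brass D-shaft), push it fully home on the shaft, and press on until the sprung shaft itself is fully in. Finish while still holding the knob pressed in, and leave the wagon, paint jar, screwdriver and hut where they stand.

Things in the scene. Friction and masses are not known exactly. Their poses are not given: they have to be found in the camera images.
- controller: Fixed grey control box, 170 x 170 x 60 mm tall, black top panel; origin at the centre of its underside. In the middle of its top a brass D-shaft stands in a white dial, 84 mm across, 2 mm high, that turns with it. The dial bears a red radial mark (27 to 42 mm from the axis) on the side the shaft's flat faces. Dial and shaft turn stiffly (0.2 N m).
- shaft_tip (a point): Centre of the top end of the upright brass D-shaft: 12 mm diameter, one flat 2 mm from the axis, top 2.5 mm tapered by 1.5 mm all round. x points squarely out of the flat (towards the dial's red mark), z up. 22 mm above the box top (82 mm above the table) when not pressed; moves with the shaft.
- shaft (a joint): How far the sprung shaft is pushed down into the box, in m: 0 = up, 0.006 = fully in (stop). The spring pushes back with 5 N at the start of the travel, rising to 11 N at the stop.
- knob: Loose push-on knob, about 60 g, standing on the table: round black skirt 50 mm diameter, 18 mm tall, with a red bar grip on top (38 mm tall in all). A white nose sticks out of the skirt to 34 mm from the axis on the knob's +x side, 6 to 18 mm above the underside. Origin at the centre of the underside, z up.
- knob_grip (a point): Centre of the knob's red bar grip, on the knob's axis, 28 mm above its underside. The bar is 40 mm long (along x), 14 mm wide (along y, the way to pinch it) and 20 mm tall, standing on the skirt's top face, with a white stripe on its +x half.
- knob_bore (a point): Centre of the inner end of the blind D-bore in the knob's underside, 14 mm above the underside. Bore 14 mm diameter, its flat 3 mm from the axis on the +x (nose) side: 1 mm clearance all round. It goes on only with its x along the shaft's x, to within about 0.15 rad; when home this point meets shaft_tip.
- pedal_unit: Fixed dark steel pedal base, 120 x 90 x 12 mm; origin at the centre of its underside on the table. The pedal's hinge line is parallel to y, 47 mm to the base's +x side, 30 mm above the table; the yellow plate rises from there towards -x.
- pedal_pad (a point): Point on the top face of the black rubber pad (56 x 56 mm) of the yellow hinged pedal plate (100 x 68 mm), 70 mm from the hinge line, about 50 mm above the table when up and 35 mm when fully down. Moves with the pedal.
- pedal (a joint): Pedal angle in rad: 0 = up, 0.22 = pressed down against its stop. Pressed at the pad, the spring takes about 3.5 N at the start and 8.5 N at the stop; it springs back when let go.
- wagon: Bystander: red open model wagon, 116 mm long (along y), 36 mm wide, 40 mm tall; origin at the centre of its underside.
- paint_jar: Bystander: small paint jar with a green cap, 38 mm diameter, 45 mm tall; origin at the centre of its underside.
- screwdriver: Bystander: screwdriver, 150 mm long, lying along its x axis; origin under its middle.
- hut: Bystander: small model hut with a blue gable roof, 60 x 75 mm walls, about 80 mm tall; origin at the centre of its underside.
Things that resemble listed ones, but are neither listed nor needed, are in the scene too. Several things have the shape of the pedal_unit; the one meant has the colours described above.

How it is judged (in metres and radians):
On the way, in this order (a step that is already met when the one before it is completed fails the run):
1. the pedal is pressed down to its stop (value of joint pedal above 0.2 rad), for 0.2 s.
2. with the pedal let go, the knob is home on the shaft, flat to flat (value of joint pedal below 0.05 rad and z of knob in the frame of shaft_tip below -0.012 m and horizontal distance between knob and shaft_tip below 0.003 m and angle between the x axis of knob and the x axis of shaft_tip, either way round below 0.25 rad), for 0.1 s.
At the end, for the whole second after the job is handed in: The knob is home on the shaft (underside at least 12 mm below the shaft tip, axes within 3 mm, flats within 0.25 rad), the shaft is pushed in more than 4.5 mm of its 6 mm, the fingers are on the knob (over 3 N) and it bears on the controller with over 5 N, at rest; the pedal is back up (all of step 2 and z of knob in the frame of shaft_tip above -0.017 m and value of joint shaft above 0.0045 m and contact force between the fingers and knob above 3 N and contact force between knob and controller above 5 N and linear speed of knob below 0.02 m/s); the arm keeps its last pose, push and grip.
It fails at once if a bystander is moved more than 30 mm or tipped (distance of any of wagon, paint_jar, screwdriver, hut from where it was at the start of the episode above 0.03 m or angle between any of wagon, paint_jar, hut's own z axis and vertical above 0.5 rad).
It also fails if it takes over 56 s, if anything falls off the work surface, if the arm or the gripper's body presses on something with over 40 N, if the wrist force passes 120 N, or if a joint passes its speed limit or range.

### The arm

A 6-joint arm with a two-finger parallel gripper is mounted at the origin on the work surface. World frame = base frame: x ahead of the robot, y to its left, z up, the work surface at z = 0. Lengths are in m, angles in degrees, forces in N, time in s.
With the tool pointing down it reaches from about 0.325 to 0.775 m from the base axis. Payload 5.5 kg.
Tool frame: the origin (TCP) lies at the centre of the arm's flange, where the gripper is bolted on; the fingertips stand 182 mm ahead of it and the grasp point (between the pads) lies 163 mm ahead of it; z points along the fingers, y is the direction in which the jaws open and shut (so a half turn about z gives the same grasp; the last joint's range is limited). The gripper opens to 88 mm and grips with 3 to 60 N. Pads are 20 mm wide; open, the fingers measure 115 mm over their backs; the gripper's body (75 mm by 178 mm) begins 61 mm behind the grasp point.
Start: joints at [62.699, 5.22, 70.514, -0, 104.267, -3.249], TCP at [0.245, 0.548, 0.405] pointing down, gripper open.
Joint ranges: [-164.24, 164.24], [-49.07, 125.15], [9.68, 141.18], [-86.29, 266.29], [3.28, 154.24], [-151.56, 151.56]. Speed limits (degrees/s): [147.25, 147.25, 172.46, 180, 180, 180].

### API

Orientations are given as [roll, pitch, yaw] about the fixed x, y, z axes, in that order (R = Rz(yaw) Ry(pitch) Rx(roll)).
In Python, from station import r gives the robot as it stands. The module is installed in compiled form; this text tells all that it offers. Calls block until the motion is done:
- r.reach(position, orientation): joint-space move of the TCP to a pose.
- r.servo_line(position, rotation=None, speed=0.15): straight line of the TCP; rotation=None keeps the orientation; speed is the mean speed in m/s.
- r.move_joints(angles): joint-space move.
- r.let_go() and r.grab(squeeze=None): open the fingers fully, or close them until they stop; squeeze is the grip in N (None keeps the last).
- r.wait(seconds).
- r.inverse_kinematics(position, orientation): joint angles nearest the present ones, or None.
- r.sense(): the state.
- r.snapshot(name): name is "scene" or "top" or "wrist"; returns a dict with "frame" (420x560x3 uint8, red, green, blue), "fx", "fy", "cx", "cy" (pixels), "R" (3x3) and "t" (3): a world point X has camera coordinates R X + t. Camera axes: x right, y down, z forward; pixel columns grow to the right and rows downward; lengths in m; the calibration is good to about 2 mm. The wrist camera is an equidistant fisheye: a pixel r from the principal point sees the ray r / f radians off the axis. A picture is of the moment at which its call begins. There is no depth.
A pose or a line that the arm cannot do raises r.IKError and nothing moves.
- r.hand_in(): hands the job in, once; it reports no verdict.
The state is a dict: "clock": time; "joints": joint angles; "joint_vel": joint speeds; "joint_torque": joint torques, N m; "tcp_pos": TCP position; "orientation": TCP orientation; "contact_force": force on the tool from outside, world axes, zero at the start; "torque": the same for the moment, N m; "opening": finger opening in m.
Only numpy, scipy, OpenCV 4.12 (cv2) and the standard library are available. Lean on these libraries where they do the work, as an engineer would, in place of code of your own. Each camera call takes 0.05 s, during which the arm holds its last target. There are 200 camera calls.

## Working session

There is one attempt and no reset: what is moved stays moved. The work goes in short steps, each a Python script; the robot and the scene stay as the last script left them, time stands still between calls to the robot, and variables do not carry over. Pictures are saved under pics/ and viewed, about 8 in all and at most 12, crops included, and the job is handed in when it is done.

```bash
mkdir -p pics
cat > h.py <<'E'
import numpy as np, cv2
from station import r
def snap(n,f):
    s=r.snapshot(n); cv2.imwrite(f'pics/{f}.png',s['frame'][:,:,::-1]); np.savez(f'pics/{f}.npz',**s); return s
def ray(s,u,v,fish=False):
    x=(u-s['cx'])/s['fx']; y=(v-s['cy'])/s['fy']
    if fish:
        th=np.hypot(x,y); k=np.sin(th)/max(th,1e-9); d=np.array([x*k,y*k,np.cos(th)])
    else: d=np.array([x,y,1.])
    R=np.array(s['R']); return -R.T@np.array(s['t']), R.T@d
def at(s,u,v,z,fish=False):
    o,d=ray(s,u,v,fish); return o+d*(z-o[2])/d[2]
E
python3 - <<'E'
from h import *
a=snap('top','top0'); b=snap('scene','scene0')
for s in (a,b): print(s['fx'],s['cx'],s['cy'],-np.array(s['R']).T@s['t'])
print(r.sense())
E
```

```text
516.4665754044688 287.32667338051573 208.1073759344402 [ 0.28660177 -0.04543794  1.37167374]
397.7794136181919 277.62351983210107 213.32755396504925 [ 0.99394365 -0.26097894  0.67451789]
{'clock': 0.1, 'joints': array([ 6.26985053e+01,  5.25963300e+00,  7.05727594e+01, -3.00243330e-04,
        1.04266064e+02, -3.25074527e+00]), 'joint_vel': array([ 0.09397371,  0.00110369, -0.14910815,  0.00509996, -0.09436446,
       -0.05574816]), 'joint_torque': array([ 1.60618994e-03, -4.47856200e+01, -4.07570350e+01,  6.99426513e-02,
        2.83876952e-02, -1.10179230e-04]), 'tcp_pos': array([0.24457814, 0.5479562 , 0.4036328 ]), 'orientation': array([-1.79901686e+02, -5.29238427e-03,  1.55949172e+02]), 'contact_force': array([-0.50614023,  0.63972373,  0.11518246]), 'torque': array([-0.03199486, -0.0159921 ,  0.00771312]), 'opening': 0.08792117566310124}
```

View pics/top0.png

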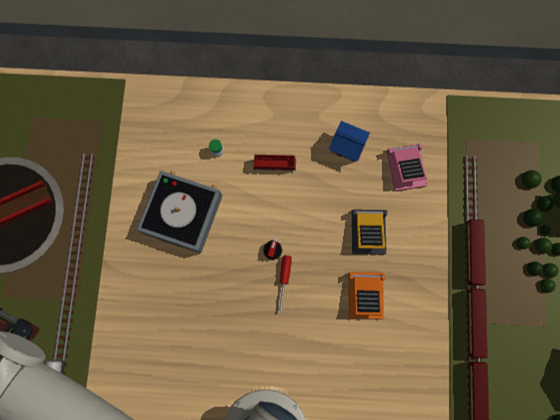

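View pics/scene0.png

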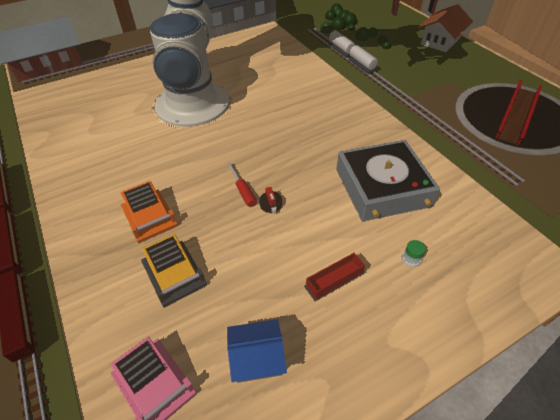

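Top view: yellow pedal near (370,231) (orange and pink are decoys), controller dial near (178,210), knob near (272,250), with the screwdriver just beside it at (285,270). Next I'll enlarge these areas.

```bash
python3 - <<'E'
import cv2,numpy as np
i=cv2.imread('pics/top0.png')
def c(x,y,w,h,k): return cv2.resize(i[y:y+h,x:x+w],None,fx=k,fy=k,interpolation=cv2.INTER_CUBIC)
a=c(140,170,80,80,5); b=c(340,195,60,60,5); d=c(250,230,50,50,5)
o=np.zeros((420,800,3),np.uint8); o[:400,:400]=a; 
b=cv2.resize(b,(200,200)); o[:200,400:600]=b; o[:250,600:]=cv2.resize(d,(200,250))*0
o[200:400,400:600]=cv2.resize(d,(200,200)); 
cv2.imwrite('pics/c1.png',o[:400,:600])
E
python3 - <<'E'
from h import *
s=dict(np.load('pics/top0.npz'))
for n,u,v,z in [('dial',178,210,.062),('mark',184,197,.062),('knob',272,250,.018),('pedalpad',371,235,.05),('sd',285,270,.012)]: print(n,at(s,u,v,z).round(3))
E
```

```text
dial [0.543 0.257 0.062]
mark [0.578 0.245 0.062]
knob [0.457 0.01  0.018]
pedalpad [ 0.506 -0.245  0.05 ]
sd [ 0.407 -0.027  0.012]
```

View pics/c1.png

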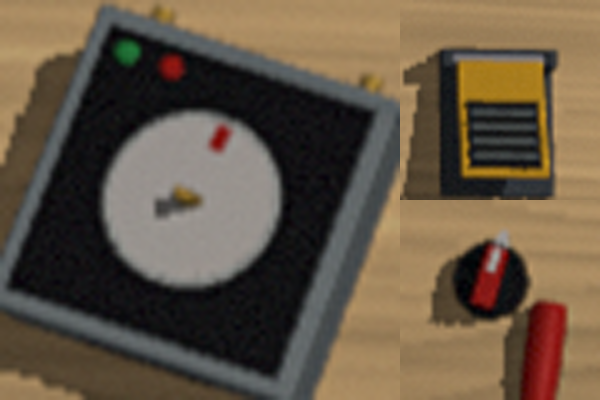

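Pad centre is at (371,235) px, so about (0.506, -0.245). Now I'll press the pedal with closed fingers, in force-watched steps.

Run:
```python
from h import *
p=[0.506,-0.245]; o=[180,0,90]
print(r.inverse_kinematics(p+[.30],o))
r.grab(5); r.reach(p+[.27],o)
print(r.sense()['clock'],r.sense()['contact_force'])
r.servo_line(p+[.236],speed=.1)
for z in np.arange(.230,.206,-.003):
    r.servo_line(p+[z],speed=.05); s=r.sense(); f=s['contact_force'][2]
    print(round(z,3),s['tcp_pos'].round(4),f.round(2))
    if f>15: break
r.wait(.3); print(r.sense()['contact_force'])
snap('scene','ped')
r.servo_line(p+[.28],speed=.15); r.let_go()
s=r.sense(); print(s['clock'],s['contact_force'],s['joints'])
```

```text
[-29.30300701  -0.34280326  86.82507486   0.          93.5177284
 -29.30300701]
4.4083 [ 0.33904537 -0.09361725 -0.57810589]
0.23 [ 0.5062 -0.2452  0.2308] 2.68
0.227 [ 0.5061 -0.2452  0.2276] 4.0
0.224 [ 0.5059 -0.2453  0.2244] 4.73
0.221 [ 0.5058 -0.2453  0.2216] 5.71
0.218 [ 0.5058 -0.2453  0.2187] 8.04
0.215 [ 0.5058 -0.2453  0.2171] 12.85
0.212 [ 0.5057 -0.2453  0.2168] 26.03
[-12.67043111   2.03609952  25.86262693]
8.9917 [-0.08831253 -0.23090923  0.01831833] [-2.93040009e+01  5.40297405e-02  8.84688488e+01 -1.24476624e-03
  9.14786488e+01 -2.93034404e+01]
```

Pressed to the stop: force climbed sharply at tip z about 0.035, as expected. Now a look at the knob from above.

Run:
```python
from h import *
r.reach([.457,.01,.30],[180,0,160])
s=snap('wrist','w1'); print(s['fx'],s['cx'],s['cy'],-np.array(s['R']).T@s['t'],np.array(s['R']).round(2)); q=r.sense(); print(q['clock'],q['joints'],q['tcp_pos'])
i=s['frame'][:,:,::-1]
a=cv2.imread('pics/ped.png')[220:320,120:260]
o=np.hstack([i,np.zeros((420,240,3),np.uint8)]); o[:171,560:800]=cv2.resize(a,(240,171)); cv2.imwrite('pics/w1v.png',o)
```

```text
325.19226210127806 277.82755976479507 213.12279619458954 [0.39392189 0.03256656 0.27953461] [[ 0.34  0.94 -0.  ]
 [ 0.91 -0.33  0.25]
 [ 0.23 -0.09 -0.97]]
10.0583 [-3.10147285e+00 -1.69810194e+01  1.01820798e+02 -2.34923140e-02
  9.51575337e+01 -7.29582938e+01] [0.45730768 0.00920275 0.2999361 ]
```

View pics/w1v.png

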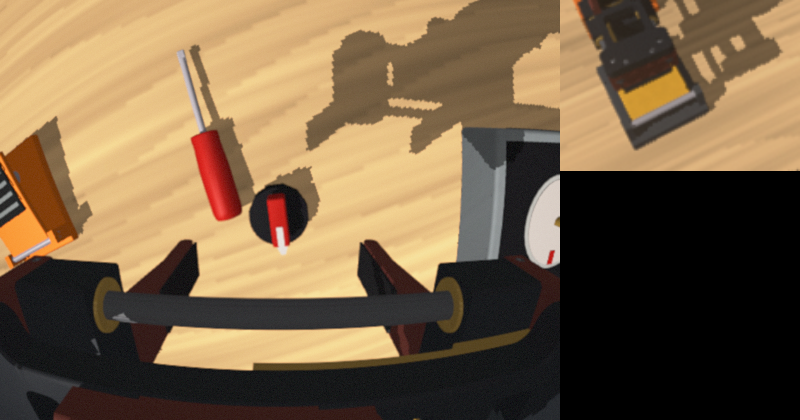

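Pedal hit cleanly in the middle of its pad. Wrist view: knob skirt centre near (278,214), nose tip near (282,253), screwdriver handle end near (229,215), to the left of the knob. I'll measure these.

Run:
```python
from h import *
s=dict(np.load('pics/w1.npz')); f=s['frame'].astype(int)
P=lambda u,v,z:at(s,u,v,z,True)
hsv=cv2.cvtColor(s['frame'],cv2.COLOR_RGB2HSV)
c=hsv[170:265,240:320]
dark=(c[:,:,2]<45).astype(np.uint8); 
n,l,st,ce=cv2.connectedComponentsWithStats(dark); k=1+np.argmax(st[1:,4]); print('dark',st[k]+[240,170,0,0,0],ce[k]+[240,170])
for z in (0,.018): 
  print([P(*q,z).round(4)[:2] for q in [(249,214),(308,214),(278,184),(278,246)]])
red=((c[:,:,0]<8)|(c[:,:,0]>172))&(c[:,:,1]>150)&(c[:,:,2]>100)
white=(c[:,:,1]<60)&(c[:,:,2]>150)
for nm,m in(('red',red),('white',white)):
  y,x=np.nonzero(m); pts=np.c_[x+240,y+170].astype(np.float32); print(nm,cv2.minAreaRect(pts),len(x)); 
y,x=np.nonzero(red|white); rc=cv2.boxPoints(cv2.minAreaRect(np.c_[x+240,y+170].astype(np.float32))); print([ (q.round(1),P(*q,.038).round(4)[:2]) for q in rc])
print('nose',P(282,253,.018)); print('sd end',[P(*q,.012).round(4)[:2] for q in [(229,220),(241,208),(215,214),(205,133)]])
cv2.imwrite('pics/kz.png',cv2.resize(s['frame'][170:265,240:320,::-1],None,fx=6,fy=6,interpolation=cv2.INTER_NEAREST))
```

```text
dark [ 251  184   57   58 1631] [279.27774372 211.13672594]
[array([ 0.4527, -0.0164]), array([0.4707, 0.0329]), array([0.4363, 0.0171]), array([ 0.4899, -0.0026])]
[array([ 0.4489, -0.0133]), array([0.4658, 0.0329]), array([0.4335, 0.0181]), array([ 4.837e-01, -3.000e-04])]
red ((264.2692565917969, 223.15390014648438), (48.99371337890625, 45.39670944213867), 82.87498474121094) 716
white ((281.7475280761719, 240.47525024414062), (27.363523483276367, 9.154341697692871), 84.2894058227539) 173
[(array([240., 212.], dtype=float32), array([ 0.4408, -0.0157])), (array([269. , 183.7], dtype=float32), array([0.4279, 0.0129])), (array([311.5, 227.2], dtype=float32), array([0.4713, 0.032 ])), (array([282.5, 255.5], dtype=float32), array([0.4857, 0.0028]))]
nose [0.49095901 0.00072699 0.018     ]
sd end [array([ 0.4492, -0.0325]), array([ 0.4429, -0.0188]), array([ 0.44 , -0.042]), array([ 0.3729, -0.0241])]
```

View pics/kz.png

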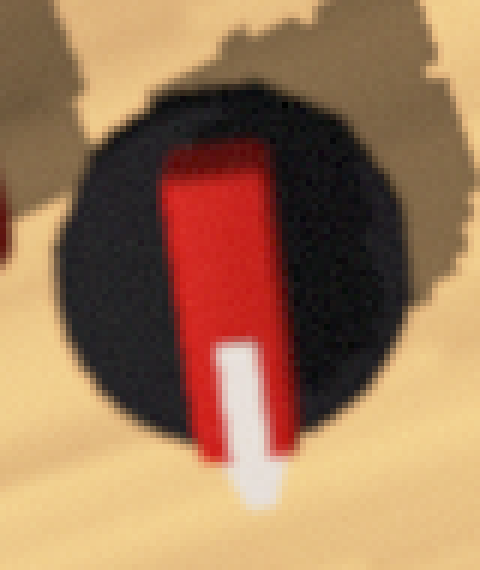

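Run:
```python
from h import *
s=dict(np.load('pics/w1.npz')); P=lambda u,v,z:at(s,240+u/6-.4,170+v/6-.4,z,True)[:2]
c=[P(*q,.038) for q in [(162,180),(270,178),(288,455),(203,465)]]
b=(c[0]+c[1])/2; f=(c[2]+c[3])/2; d=f-b
print('bar',(b+f)/2,np.linalg.norm(d),np.degrees(np.arctan2(d[1],d[0])),np.linalg.norm(c[0]-c[1]),np.linalg.norm(c[2]-c[3]))
n=P(262,508,.018); ce=(b+f)/2; print('nose',n,np.linalg.norm(n-ce),np.degrees(np.arctan2(*(n-ce)[::-1])))
# wrist view of dial pixel est & top view
t=dict(np.load('pics/top0.npz'))
g=lambda u,v,z:at(t,140+u/5-.4,170+v/5-.4,z)[:2]
print('dial',(g(102,200,.062)+g(283,200,.062))/2,(g(192,109,.062)+g(192,290,.062))/2,'mark',g(220,138,.062))
print('radial diam',np.linalg.norm(g(102,200,.062)-g(283,200,.062)))
```

```text
bar [0.45938719 0.00869648] 0.037929175089627065 -14.337410987488003 0.013665039839999447 0.011273757748639602
nose [0.4924415  0.00135297] 0.03386021814906841 -12.525686287705568
dial [0.5436392 0.257257 ] [0.54424332 0.25757016] mark [0.57728164 0.24615663]
radial diam 0.09392854870223442
```

Knob at about (0.459, 0.009), yaw about -13.5° (bar length reads 38 of 40 mm, nose reach 33.9 of 34 mm). The screwdriver handle sits where a finger would land in a widthwise pinch. I'll pinch the bar lengthwise instead, which clears it, then check the hold.

Run:
```python
from h import *
p=[.459,.009]; o=[180,0,76.5]
r.reach(p+[.26],o); r.servo_line(p+[.2027],speed=.1)
s=r.sense(); print(s['tcp_pos'],s['contact_force'])
r.grab(40); s=r.sense(); print('open',s['opening'],s['contact_force'])
r.servo_line(p+[.30],speed=.15); s=r.sense(); print('open',s['opening'],s['contact_force'])
# above dial, offset so the wrist camera sees it
r.reach([.545,.257,.34],[180,0,76.5-12]); r.wait(.2)
s=snap('wrist','w2'); q=r.sense(); print(q['clock'],q['tcp_pos'],q['orientation'],q['joints'])
```

```text
[0.45917589 0.00900156 0.20313946] [ 0.5882773  -0.70373821  0.8261959 ]
open 0.040017841754414835 [ 0.32739378 -0.11285344 -0.10279214]
open 0.03991083147499431 [-0.42707199 -0.34509183 -0.98085756]
14.975 [0.54508316 0.25582268 0.34024177] [ 1.79983217e+02 -7.72890090e-03  6.44101196e+01] [ 2.19069656e+01  5.33620024e+00  7.69035619e+01 -7.21703302e-03
  9.77432007e+01  4.74958737e+01]
```

View pics/w2.png

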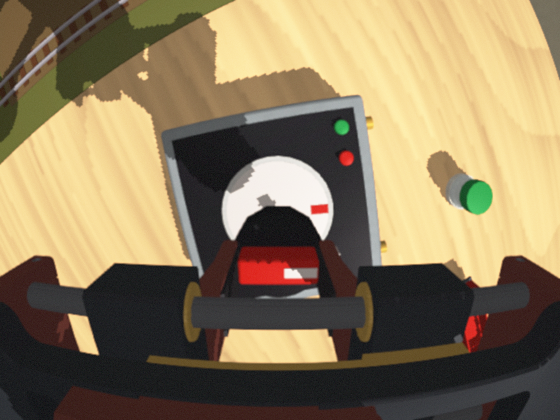

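The knob is held, opening 39.9 mm, which matches the 40 mm bar. Dial mark is near (320,209), but the knob hides part of the dial. I'll back off along tool -x for a clear view of the dial.

Run:
```python
from h import *
r.servo_line([.513,.190,.34],speed=.25); r.wait(.2)
s=snap('wrist','w3'); q=r.sense(); print(q['clock'],q['tcp_pos'],q['orientation'])
f=s['frame']; hsv=cv2.cvtColor(f,cv2.COLOR_RGB2HSV)
print('bar cols 255,275:'); 
for u in (250,262): print(u,[(v,*map(int,f[v,u])) for v in range(240,296,2)])
cv2.imwrite('pics/w3z.png',cv2.resize(f[60:300,180:400,::-1],None,fx=2.5,fy=2.5,interpolation=cv2.INTER_CUBIC))
```

```text
15.675 [0.51320613 0.19064047 0.33980515] [-1.79984714e+02  1.06995798e-03  6.45507220e+01]
bar cols 255,275:
250 [(240, 23, 21, 24), (242, 21, 18, 26), (244, 15, 17, 20), (246, 56, 17, 20), (248, 100, 17, 20), (250, 102, 21, 21), (252, 100, 16, 14), (254, 106, 26, 22), (256, 102, 23, 19), (258, 112, 23, 23), (260, 147, 27, 22), (262, 194, 37, 32), (264, 219, 39, 33), (266, 221, 39, 30), (268, 220, 38, 34), (270, 222, 42, 34), (272, 220, 38, 32), (274, 221, 41, 31), (276, 221, 38, 31), (278, 221, 39, 29), (280, 222, 41, 32), (282, 222, 40, 34), (284, 124, 38, 39), (286, 29, 31, 35), (288, 164, 132, 94), (290, 248, 216, 151), (292, 246, 218, 150), (294, 247, 221, 153)]
262 [(240, 24, 20, 22), (242, 21, 19, 23), (244, 22, 21, 24), (246, 56, 27, 22), (248, 102, 25, 24), (250, 103, 18, 16), (252, 102, 19, 13), (254, 99, 20, 13), (256, 104, 24, 22), (258, 106, 17, 14), (260, 134, 25, 20), (262, 195, 41, 35), (264, 222, 40, 35), (266, 221, 38, 32), (268, 222, 40, 36), (270, 223, 42, 35), (272, 224, 44, 36), (274, 222, 42, 35), (276, 223, 45, 35), (278, 224, 45, 36), (280, 223, 41, 34), (282, 222, 38, 31), (284, 136, 37, 38), (286, 36, 38, 39), (288, 40, 38, 41), (290, 32, 28, 34), (292, 36, 36, 40), (294, 134, 108, 80)]
```

View pics/w3z.png

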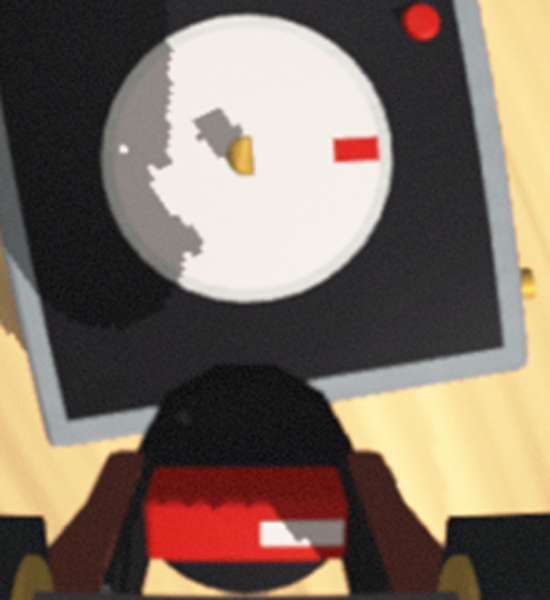

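Clear view: dial spans columns 220.4–336.8 and rows 65–181, mark centre (322.4,119.8). The held bar's top face spans rows 262–284, centred near column 279. Computing the target.

Run:
```python
from h import *
from scipy.optimize import least_squares
s=dict(np.load('pics/w3.npz')); f=s['frame']
Z=lambda x,y:(180+(x+.5)/2.5-.5,60+(y+.5)/2.5-.5)
P=lambda q,z:at(s,*Z(*q),z,True)[:2]
# fit dial circle on ground plane z=.062 using edge points along rays
from math import *
c0=Z(246.5,158); pts=[]
g=cv2.cvtColor(f,cv2.COLOR_RGB2GRAY).astype(float)
for a in np.arange(0,2*pi,.1):
    rr=np.arange(50,66,.5); v=cv2.remap(g.astype(np.float32),(c0[0]+rr*cos(a)).astype(np.float32)[None],(c0[1]+rr*sin(a)).astype(np.float32)[None],1)[0]
    k=np.argmin(np.diff(v)); pts.append(at(s,c0[0]+rr[k]*cos(a),c0[1]+rr[k]*sin(a),.062,True)[:2])
pts=np.array(pts); L=least_squares(lambda p:np.hypot(*(pts-p[:2]).T)-p[2],[.545,.257,.042],loss='soft_l1',f_scale=.001).x; print('dial',L)
m=P((356,149.5),.062); d=m-L[:2]; print('mark r',np.hypot(*d),'yaw',np.degrees(np.arctan2(d[1],d[0])))
me=[P(q,.062) for q in[(334,151),(379,148)]]; d=me[1]-me[0]; print('mark len',np.hypot(*d),np.degrees(np.arctan2(*d[::-1])))
sh=P((242,156),.082); print('shaft tip D-centroid',sh)
q=np.array([.51320613,.19064047]); zt=.3398-.182+.0169
b=[P(p,zt) for p in [(149,505),(344,505),(346,560),(149,560)]]; ce=np.mean(b,0); yaw=np.radians(64.55)
tx=np.array([cos(yaw),sin(yaw)]); ty=np.array([sin(yaw),-cos(yaw)])
e=ce-q; print('bar',ce,'off tx,ty',e@tx,e@ty, 'len',np.hypot(*(b[1]-b[0])),'wid',np.hypot(*(b[3]-b[0])))
d=b[2]-b[3]; print('bar yaw',np.degrees(np.arctan2(*d[::-1])), 'hand-90',64.55-90)
```

```text
dial [0.5450803  0.25770275 0.04575091]
mark r 0.03457983989604247 yaw -20.535073097346622
mark len 0.014376791169998673 -20.14141256575928
shaft tip D-centroid [0.54384274 0.25811048]
bar [0.513088   0.19042754] off tx,ty -0.00024303323667728275 -1.5165416139626266e-05 len 0.03771090915111449 wid 0.01195809685047253
bar yaw -25.46999210744155 hand-90 -25.450000000000003
```

The knob is centred in the hand to about 0.3 mm. Shaft axis is about (0.5452, 0.2577), mark yaw about -20.4°, so tool yaw 69.6°. Descending with force watch.

Run:
```python
from h import *
p=[.5452,.2577]; o=[180,0,69.6]
r.reach(p+[.31],o); r.servo_line(p+[.289],speed=.08); r.wait(.2)
s=r.sense(); f0=s['contact_force']; print(s['clock'],s['tcp_pos'].round(4),s['orientation'].round(2),f0.round(2))
for z in np.arange(.2875,.2685,-.0015):
    r.servo_line(p+[z],speed=.04); s=r.sense(); f=s['contact_force']
    print(round(z,4),s['tcp_pos'].round(4),(f-f0).round(1),s['torque'].round(2))
    if f[2]-f0[2]>12: break
print(s['clock'],s['opening'])
```

```text
16.7 [0.5453 0.2576 0.2897] [ 1.7995e+02 -4.0000e-02  6.9580e+01] [ 0.03  0.28 -0.46]
0.2875 [0.5452 0.2577 0.2875] [-0.4 -0.4 -0.2] [-0.03  0.08 -0.02]
0.286 [0.5452 0.2577 0.2858] [-0.5  0.   0.4] [-0.05  0.07 -0.03]
0.2845 [0.5452 0.2577 0.2843] [ 0.  -0.1  0.3] [-0.07  0.1   0.03]
0.283 [0.5452 0.2577 0.2828] [ 0.2  0.1 -1.2] [-0.03  0.12 -0.02]
0.2815 [0.5452 0.2577 0.2813] [-1.  -0.4 -0.1] [-0.05  0.08 -0.03]
0.28 [0.5452 0.2577 0.2798] [ 0.4 -0.4  0.5] [-0.09  0.05 -0.  ]
0.2785 [0.5452 0.2577 0.2783] [-0.4 -0.8 -0. ] [-0.06  0.12 -0.01]
0.277 [0.5452 0.2577 0.2768] [-0.3 -0.2  0.4] [-0.07  0.08 -0.01]
0.2755 [0.5452 0.2577 0.2753] [-0.3  0.1  0.6] [-0.05  0.06  0.01]
0.274 [0.5452 0.2577 0.2738] [-0.1 -0.3 -0.5] [-0.02  0.06  0.05]
0.2725 [0.5452 0.2577 0.2723] [0.5 0.6 0. ] [-0.06  0.09 -0.02]
0.271 [0.5452 0.2577 0.2709] [-0.6 -1.  -0.1] [-0.05  0.09  0.04]
0.2695 [0.5452 0.2577 0.2704] [-1.7 -1.6  5.3] [-0.19  0.42  0.02]
19.95 0.03971585149261947
```

The knob slid down freely, and the 5 N spring preload met it at z about 0.2705, where the bore should bottom on the shaft tip. Pressing on to the stop.

Run:
```python
from h import *
p=[.5452,.2577]
for z in np.arange(.268,.254,-.0015):
    r.servo_line(p+[z],speed=.04); s=r.sense(); f=s['contact_force']
    print(round(z,4),s['tcp_pos'].round(4),f.round(1))
    if f[2]>19: break
r.wait(.5); s=r.sense(); print(s['clock'],s['tcp_pos'].round(4),s['contact_force'].round(1),s['opening'])
snap('scene','end'); i=snap('wrist','end_w')['frame'][:,:,::-1]
e=cv2.imread('pics/end.png')[100:240,310:470]
cv2.imwrite('pics/endv.png',np.hstack([cv2.resize(e,(400,350)),cv2.resize(i[150:310,180:380],(400,350))]))
```

```text
0.268 [0.5452 0.2578 0.2687] [-1.8 -1.7  5.9]
0.2665 [0.5452 0.2577 0.2674] [-2.  -0.7  7.2]
0.265 [0.5452 0.2577 0.2662] [-2.7 -1.9  8.7]
0.2635 [0.5452 0.2577 0.265 ] [-3.4 -1.4  9.3]
0.262 [0.5451 0.2577 0.2644] [-4.1 -2.3 11.2]
0.2605 [0.5451 0.2577 0.2643] [-7.  -2.6 17.1]
0.259 [0.5451 0.2577 0.2641] [-9.  -3.8 23.4]
22.2 [0.545  0.2577 0.2641] [-8.9 -4.4 23.3] 0.0394108086841355
```

View pics/endv.png

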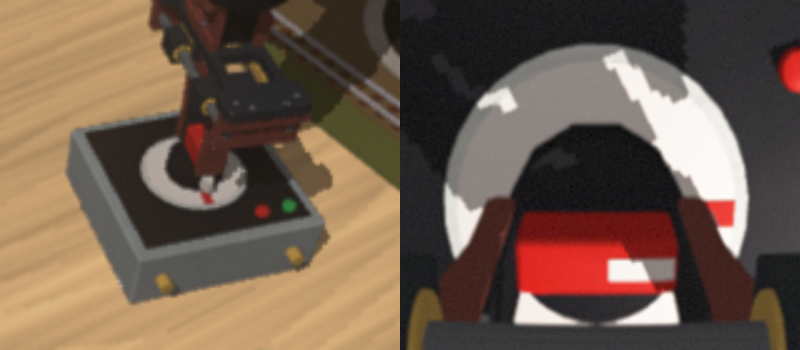

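The nose lines up with the red mark. Travel was about 6.2 mm with force rising from 5 to 11 N, then a hard stop, held at 23 N.

```bash
python3 -c "
from station import r
print(r.hand_in()); s=r.sense(); print(s['clock'],s['contact_force'])"
```

```text
the job is handed in; nothing more can be done
None
the job is handed in; nothing more can be done
```

The knob is refitted and I handed the job in at about 22 s of the 56 s, still holding the knob pressed in. The hand-in reports no verdict.

- **Pedal:** I pressed the yellow pedal until the force jumped to 26 N at a fingertip height of about 35 mm, held it there, then lifted clear. I did not take a picture to confirm that it sprang back.
- **Knob grip:** I pinched the red bar lengthwise rather than across its width, because the screwdriver handle was in the way of a finger. The opening read 39.9 mm on the 40 mm bar, and the knob was centred in the hand to about 0.3 mm.
- **Fit:** The knob slid onto the shaft with almost no resistance until it met the 5 N spring at the expected height.
- **Press:** The force then rose from about 5 to 11 N over roughly 6 mm and hit a hard stop. I held it at 23 N. The last pictures show the nose in line with the red mark.

One measurement disagreed: the dial fitted at 45.8 mm radius instead of 42 mm. Its centre still agreed with the shaft tip to about 1 mm. At the end there was also about 10 N of sideways force at the wrist. I did not check the bystanders in a final picture, but no unexpected contact force showed up in the readings I took.

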